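# Fetch the hemmed-in eyepiece from the turntable

### The arm

A 6-joint arm with a two-finger parallel gripper is mounted at the origin on the work surface. World frame = base frame: x ahead of the robot, y to its left, z up, the work surface at z = 0. Lengths are in m, angles in rad, forces in N, time in s.
With the tool pointing down it reaches from about 0.35 to 0.975 m from the base axis. Payload 4.9 kg.
Tool frame: the origin (TCP) lies midway between the tips of the shut fingers; the grasp point (between the pads) lies 19 mm behind it; z points along the fingers, y is the line along which they close (so a half turn about z gives the same grasp; the last joint's range is limited). The gripper opens to 85 mm and grips with 20 to 120 N. Pads are 22 mm wide; open, the fingers measure 114 mm over their backs; the gripper's body (76 mm by 85 mm) begins 54 mm behind the grasp point. The pads swing forward as they close: fully open they stand 13 mm farther back than shut.
Start: joints at [1.169, 0.053, 1.613, -0, 1.476, -0.119], TCP at [0.174, 0.6, 0.231] pointing down, gripper open.
Joint ranges: [-3.01, 3.01], [-1.01, 2.22], [0.06, 2.58], [-1.02, 4.17], [0.09, 2.62], [-3.14, 3.14]. Speed limits (rad/s): [2.57, 2.57, 3.14, 3.14, 3.14, 3.14].

### API

Orientations are given as a rotation vector (axis times angle).
In Python, from station import ctrl gives the robot as it stands. The module is installed in compiled form; this text tells all that it offers.
- The arm moves only by the shell command python3 -m handwheel 'ROWS' [OPENING] [FORCE]. ROWS is JSON, a list of rows, each a list of 2 entries, a list of its own where there are three numbers: the shift along the tool's x, y, z in cm, then the turn, a rotation vector about the tool's x, y, z in rad. In form: [[[tx, ty, tz], [ax, ay, az]], ...]. A call has 1 to 5 rows; each row is the pose to reach, as a shift and turn from the pose commanded when the call began, along the tool's axes at that moment; what a row does not reach only later rows make up. A row lasts 1/8 s, in which the tool goes at most 62.5 mm and 10.7 degrees, less where a joint would pass 70% of its speed; a pose out of reach is approached as far as the arm can. A call with a gripper value outside its range is refused whole. OPENING is the gripper's target within -1 to 1 (shut at 1, half-way at 0, fully open at -1), set as the call begins (- or left out, the last holds). The fingers move at their own pace and stop on an object; FORCE is the grip in N (left out, the last holds). Time passes only in rows, so rows that repeat a pose let the fingers close. It gives the time, the measured TCP pose, the force, the opening and the grip force at its end, in the units of the state.
- ctrl.get_obs(): the state, without advancing time (a new reading comes with each control period).
- ctrl.get_image(name): name is "scene" or "side" or "wrist"; returns the picture (384x512x3 uint8, blue, green, red); there is no depth.
- ctrl.calibration(name): a dict with "fx", "fy", "cx", "cy" (pixels), "R" (3x3) and "t" (3): a world point X has camera coordinates R X + t. Camera axes: x right, y down, z forward; pixel columns grow to the right and rows downward; lengths in m; the calibration is good to about 2 mm. A picture is of the moment at which its call begins: read the wrist's pose just before it. calibration takes no time and is no camera call; for the wrist camera it gives the pose at the moment of the call.
- ctrl.finish_job(): hands the job in; it is judged then, once.
Trained networks look in the newest picture that a camera, given by its name, has taken for a name from the list of things; names that differ only in an ending like _2 or _b are one class to them, and where a whole thing is asked for, a point or a joint stands for the part that bears it (a point fixed in the world has none). Each returns a list of dicts, best first, with "score" (0 to 1); they miss things now and then, are a little off and sometimes report something else, mostly with a low value. They report only what shows in the picture. A call takes as long as a camera call. They do not tell look-alikes from the thing itself.
- ctrl.look_for(camera, query): "position" ([column, row] in pixels, amid what is visible of it).
- ctrl.landmark_of(camera, query): "position" ([column, row] in pixels: a listed point, or the origin of a listed thing).
The state is a dict: "t": time; "q": joint angles; "dq": joint speeds; "effort": joint torques, N m; "tool_pos": TCP position; "tool_rot": TCP orientation; "contact_force": force on the tool from outside, world axes, zero at the start; "wrist_torque": the same for the moment, N m; "opening": finger opening in m; "grip_force": force on a finger pad.
Only numpy, scipy, OpenCV 4.12 (cv2) and the standard library are available. Lean on these libraries where they do the work, as an engineer would, in place of code of your own. Each camera call takes 0.05 s, during which the arm holds its last target. There are 200 camera calls.

### The job

The jade eyepiece in the middle of the turntable is hemmed in by the silver tube, the hexagonal barrel and the bead jar: stand all three of them on the grey felt mat to make room, then fetch the eyepiece and seat it flat in the recess of the round teak stand base. Then put the tube, the barrel and the jar back on the turntable, each upright on the cork pad it came from. Set everything down gently, knock nothing over and leave the tin dish of violet beads where it is.

Things in the scene. Friction and masses are not known exactly. Their poses are not given: they have to be found in the camera images.
- turntable: Cast aluminium lazy-susan turntable, 270 mm in diameter, its flat top 40 mm above the bench, locked by its brake so that it does not turn. On the top are glued four cork pads, each 2 mm thick (pad tops 42 mm above the bench): one of 48 mm diameter at the centre and three of 60 mm diameter evenly spaced (120 degrees) with their centres 56 mm from the turntable's centre, one of them along its +x axis. Origin: centre of the underside, at bench height; z up.
- tube: Silver (nickel-plated brass) kaleidoscope tube standing upright, round, 44 mm outer diameter, 130 mm high, open at the top, 2.5 mm wall; about 0.25 kg. At the start it stands on one of the three outer cork pads. Origin: centre of its underside; z up along its axis.
- barrel: Solid teak kaleidoscope barrel standing upright, regular hexagon in section, 42 mm across the flats, 48.5 mm across the corners, 115 mm high, small brass-rimmed eye hole on the top; about 0.13 kg. At the start on one of the three outer cork pads. Origin: centre of its underside; z up; the x axis is normal to one of its flats (flats face 0, 60, 120 ... degrees from x).
- jar: Closed round glass jar with mixed beads and a flat dark steel lid, standing upright, 50 mm in diameter all the way up, 95 mm high; about 0.2 kg. At the start on one of the three outer cork pads. Origin: centre of its underside; z up.
- eyepiece: Pale jade eyepiece, a low round piece with straight sides, 42 mm in diameter, 24 mm high (top edge bevelled by 3 mm), a small dark hole in the middle of its top; about 0.08 kg. At the start it stands on the central cork pad, between the three tall parts. Origin: centre of its underside; z up.
- stand_base: Round turned teak stand base, fixed to the bench, 120 mm in diameter at the foot, 26 mm high. In its top is a round recess, open above, about 68 mm in diameter and 6 mm deep (its flat floor is 20 mm above the bench); its rim is about 100 mm in outer diameter. Origin: centre of the underside, at bench height; z up.
- felt_mat: Grey felt mat fixed on the bench, the place to park parts, 280 mm (its x) by 140 mm (its y), 3 mm thick. Lies to the left or to the right of the turntable, the stand base on the other side. Origin: centre of its underside, at bench height; z up.
- bead_dish: Small round tin dish holding three violet glass beads stuck in it, 48 mm in diameter at the rim, 16 mm high, standing near the edge of the turntable's top, between two of the outer pads. Not to be moved. Origin: centre of its underside.
Things that resemble listed ones, but are neither listed nor needed, are in the scene too. What is shaped like the eyepiece but pink or turquoise is not meant.

How it is judged:
On the way, in this order (a step that is already met when the one before it is completed fails the run):
1. tube, barrel and jar all stand upright on the felt mat (x of tube in the frame of felt_mat between -0.138 and 0.138 m and y of tube in the frame of felt_mat between -0.068 and 0.068 m and z of each of tube, barrel, jar in the frame of felt_mat below 0.007 m and angle between each of tube, barrel, jar's own z axis and vertical below 0.12 rad and x of barrel in the frame of felt_mat between -0.138 and 0.138 m and y of barrel in the frame of felt_mat between -0.068 and 0.068 m and x of jar in the frame of felt_mat between -0.138 and 0.138 m and y of jar in the frame of felt_mat between -0.068 and 0.068 m), for 0.2 s.
2. the eyepiece sits flat in the recess of the stand base (horizontal distance between eyepiece and stand_base below 0.015 m and z of eyepiece in the frame of stand_base below 0.023 m and angle between eyepiece's own z axis and vertical below 0.1 rad), for 0.2 s.
At the end, for the whole second after the job is handed in: The eyepiece sits flat in the recess of the stand base (centre within 15 mm, underside on the recess floor); tube, barrel and jar each stand upright within 15 mm of where they stood at the start; all are at rest (all of step 2 and distance of each of tube, barrel, jar from where it was at the start of the episode below 0.015 m and angle between each of tube, barrel, jar's own z axis and vertical below 0.1 rad and linear speed of each of tube, barrel, jar, eyepiece below 0.02 m/s); the robot touches nothing.
It fails at once if a part is knocked over (tilted beyond about 35 degrees) (angle between any of tube, barrel, jar, eyepiece's own z axis and vertical above 0.6 rad).
It fails at once if a part is dropped or thrown: it moves faster than 0.6 m/s (a fall of about 2 cm) with no finger touching it ((linear speed of tube above 0.6 m/s and contact force between the fingers and tube below 0.01 N) or (linear speed of barrel above 0.6 m/s and contact force between the fingers and barrel below 0.01 N) or (linear speed of jar above 0.6 m/s and contact force between the fingers and jar below 0.01 N) or (linear speed of eyepiece above 0.6 m/s and contact force between the fingers and eyepiece below 0.01 N)).
It fails at once if the dish of beads is shifted by more than 20 mm (distance of bead_dish from where it was at the start of the episode above 0.02 m).
It also fails if it takes over 141 s, if anything falls off the work surface, if the arm or the gripper's body presses on something with over 40 N, if the wrist force passes 120 N, or if a joint passes its speed limit or range.

## Working session

There is one attempt and no reset: what is moved stays moved. The work goes in short steps, Python scripts to look and compute and a shell command to move; the robot and the scene stay as the last step left them, time stands still between calls to the robot, and variables do not carry over. Pictures are saved under pics/ and viewed, at most 14 in all, crops included, and the job is handed in when it is done.

```bash
mkdir -p pics; ls
python3 - <<'E'
from station import ctrl
import cv2,numpy as np
o=ctrl.get_obs();print({k:np.round(v,3) for k,v in o.items()})
for n in ["scene","side"]:
    cv2.imwrite(f"pics/{n}0.png",ctrl.get_image(n))
    c=ctrl.calibration(n);print(n,c)
    for q in ["turntable","tube","barrel","jar","eyepiece","stand_base","felt_mat","bead_dish"]:
        print(q,[(np.round(d["position"],1).tolist(),round(d["score"],2)) for d in ctrl.landmark_of(n,q)][:4])
E
```

```text
pics
{'t': np.float64(0.0), 'q': array([ 1.169,  0.053,  1.614,  0.   ,  1.476, -0.119]), 'dq': array([-0.001, -0.   ,  0.001, -0.001,  0.   ,  0.001]), 'effort': array([-1.0000e-03, -3.9369e+01, -3.7017e+01, -0.0000e+00,  7.0000e-03,
       -0.0000e+00]), 'tool_pos': array([0.174, 0.6  , 0.23 ]), 'tool_rot': array([-4.43e-01, -3.11e+00,  3.00e-03]), 'contact_force': array([-0.112, -0.737,  0.633]), 'wrist_torque': array([-0.023,  0.015, -0.032]), 'grip_force': np.float64(0.0), 'opening': np.float64(0.085)}
scene {'fx': 467.6932229438495, 'fy': 467.6932229438495, 'cx': 252.18021748761822, 'cy': 195.9696928380545, 'R': array([[ 0.06068436,  0.9980083 ,  0.01722926],
       [ 0.56384993, -0.0200317 , -0.8256343 ],
       [-0.82364475,  0.05981781, -0.56394252]]), 't': array([-0.03179821, -0.29801492,  1.5245714 ])}
turntable [([263.7, 196.2], 0.85), ([265.0, 167.6], 0.2)]
tube [([282.4, 194.4], 0.82)]
barrel [([263.7, 166.9], 0.94)]
jar [([242.0, 189.2], 0.75)]
eyepiece [([265.5, 178.4], 0.73), ([396.3, 243.3], 0.72), ([351.4, 264.0], 0.57), ([121.8, 198.9], 0.41)]
stand_base [([121.2, 196.0], 0.78)]
felt_mat [([377.9, 182.7], 0.86)]
bead_dish [([229.5, 168.2], 0.43)]
side {'fx': 362.4242967852618, 'fy': 362.4242967852618, 'cx': 263.0329668980704, 'cy': 194.0748376392507, 'R': array([[-0.73776686, -0.67499746, -0.00885966],
       [-0.45247693,  0.50420816, -0.73555337],
       [ 0.50096377, -0.53865811, -0.67740885]]), 't': array([0.47507514, 0.32487897, 0.59202733])}
turntable [([291.8, 235.4], 0.86)]
tube [([267.5, 226.5], 0.68)]
barrel [([311.7, 236.8], 0.95)]
jar [([298.9, 207.3], 0.59)]
eyepiece [([153.2, 260.4], 0.88), ([181.3, 223.1], 0.67), ([290.1, 224.1], 0.54)]
stand_base [([367.3, 171.1], 0.67)]
felt_mat [([215.7, 336.2], 0.75)]
bead_dish [([335.2, 215.9], 0.78)]
```

View pics/scene0.png

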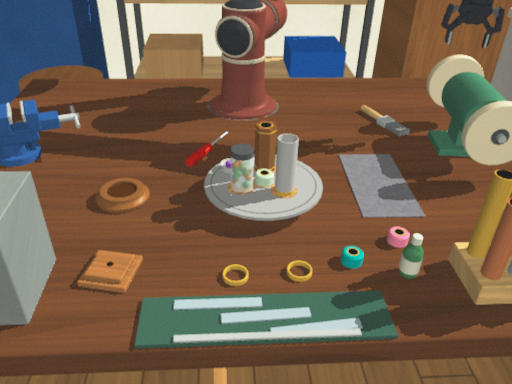

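View pics/side0.png

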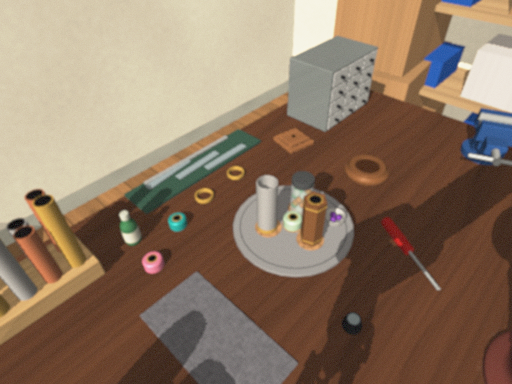

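```bash
cat > h.py <<'E'
from station import ctrl
import numpy as np,cv2
def onz(c,p,z):
    d=c["R"].T@np.array([(p[0]-c["cx"])/c["fx"],(p[1]-c["cy"])/c["fy"],1]); o=-c["R"].T@c["t"]
    return o+d*(z-o[2])/d[2]
def proj(c,X):
    v=c["R"]@np.array(X)+c["t"]; return np.array([c["fx"]*v[0]/v[2]+c["cx"],c["fy"]*v[1]/v[2]+c["cy"]])
E
python3 - <<'E'
from h import *
L={"scene":dict(turntable=[263.7,196.2],tube=[282.4,194.4],barrel=[263.7,166.9],jar=[242,189.2],eyepiece=[265.5,178.4],stand=[121.2,196],mat=[377.9,182.7],dish=[229.5,168.2],ep2=[396.3,243.3]),
"side":dict(turntable=[291.8,235.4],tube=[267.5,226.5],barrel=[311.7,236.8],jar=[298.9,207.3],eyepiece=[290.1,224.1],stand=[367.3,171.1],mat=[215.7,336.2],dish=[335.2,215.9],ep2=[153.2,260.4])}
Z=dict(turntable=0,tube=.042,barrel=.042,jar=.042,eyepiece=.042,stand=0,mat=0,dish=.04,ep2=0)
for n in L:
    c=ctrl.calibration(n)
    for k,p in L[n].items(): print(n,k,onz(c,p,Z[k])[:2].round(4))
c=ctrl.calibration("wrist");print(c, -c["R"].T@c["t"])
E
```

```text
scene turntable [0.5304 0.0265]
scene tube [0.5861 0.0617]
scene barrel [0.4679 0.0303]
scene jar [ 0.5625 -0.0257]
scene eyepiece [0.5195 0.0302]
scene stand [ 0.5179 -0.3027]
scene mat [0.4819 0.3113]
scene dish [ 0.468  -0.0514]
scene ep2 [0.7103 0.284 ]
side turntable [0.5313 0.0237]
side tube [0.5666 0.0692]
side barrel [0.4752 0.0273]
side jar [ 0.5523 -0.0256]
side eyepiece [0.5337 0.0298]
side stand [ 0.5238 -0.3022]
side mat [0.4813 0.307 ]
side dish [ 0.4739 -0.061 ]
side ep2 [0.7117 0.2833]
{'fx': 337.0885481532695, 'fy': 337.0885481532695, 'cx': 256.88414289740433, 'cy': 185.68870691764508, 'R': array([[ 0.27861094,  0.96040329, -0.00120721],
       [ 0.92061888, -0.2667111 ,  0.28517725],
       [ 0.2735632 , -0.08056489, -0.95847404]]), 't': array([-0.62455186, -0.0364229 ,  0.37978508])} [0.10364337 0.62070461 0.37364715]
```

The scene shows the jade eyepiece at (265,178), between the tube, barrel and jar. The look-alikes are pink at (398,237) and turquoise at (352,257), both off the turntable. The mat is on the left (+y) and the round stand at (121,195). Next I'll look from above with the wrist camera.

```bash
cat >> h.py <<'E'
from scipy.spatial.transform import Rotation as Ro
def to(x,y,z,th,cur=None):
    "row entries (cm, rad) to reach TCP x,y,z pointing down, closing line at th deg; cur: pose to start from, else measured"
    o=ctrl.get_obs()
    p,R=(np.array(o["tool_pos"]),Ro.from_rotvec(o["tool_rot"])) if cur is None else (np.array(cur[:3]),down(cur[3]))
    return (100*R.inv().apply(np.array([x,y,z])-p)).round(2).tolist(),(R.inv()*down(th)).as_rotvec().round(3).tolist()
def down(th):
    a=np.deg2rad(th); s,c=np.sin(a),np.cos(a)
    return Ro.from_matrix(np.array([[-s,c,0],[c,s,0],[0,0,-1]]))
E
python3 - <<'E'
from h import *
c=ctrl.calibration("scene");print(onz(c,[455,150],0))
print(to(.53,.07,.40,0))
print(to(.174,.6,.40,73.8))
E
```

```text
[0.32364047 0.5737309  0.        ]
([-48.94, -40.99, -16.87], [0.0, -0.0, 1.288])
([0.03, -0.03, -16.87], [0.0, -0.0, -0.0])
```

```bash
python3 -m handwheel '[[[0,0,-6],[0,0,0]],[[0,0,-12],[0,0,0]],[[0,0,-17],[0,0,0]],[[-4,-3.5,-17],[0,0,0.18]],[[-8.5,-7.1,-17],[0,0,0.36]]]' -1 60
python3 - <<'E'
from h import *
print(to(.53,.07,.40,0))
E
```

```text
t: 1.52
tool_pos: [0.2366, 0.5077, 0.4025]
tool_rot: [0.998, 2.978, 0.003]
contact_force: [0.2, 0.7, 0.5]
opening: 0.0855
grip_force: 0.0
([-49.79, -17.25, 0.22], [0.002, -0.001, 0.924])
```

```bash
python3 -m handwheel '[[[-5.8,-2,0],[0,0,0.18]],[[-11.6,-4,0],[0,0,0.36]],[[-17.4,-6,0],[0,0,0.54]],[[-23.2,-8,0],[0,0,0.72]],[[-29,-10,0],[0,0,0.92]]]' >/dev/null
python3 - <<'E'
from h import *
print(to(.53,.07,.40,0),ctrl.get_obs()["tool_pos"])
E
```

```text
([-18.43, 11.82, 0.16], [0.001, -0.0, 0.015]) [0.40909814 0.25260883 0.40158196]
```

```bash
python3 -m handwheel '[[[-4.6,3,0],[0,0,0]],[[-9.2,6,0],[0,0,0]],[[-13.8,9,0],[0,0,0]],[[-18.4,11.8,0],[0,0,0]],[[-18.4,11.8,0],[0,0,0.015]]]' >/dev/null
python3 - <<'E'
from h import *
print(ctrl.get_obs()["tool_pos"])
c=ctrl.calibration("wrist")
im=ctrl.get_image("wrist");cv2.imwrite("pics/w1.png",im)
Z=dict(turntable=0,tube=.042,barrel=.042,jar=.042,eyepiece=.042,stand_base=0,felt_mat=0,bead_dish=.04)
for q in Z:
    print(q,[(np.round(d["position"],1).tolist(),round(d["score"],2),onz(c,d["position"],Z[q])[:2].round(4).tolist()) for d in ctrl.landmark_of("wrist",q)][:3])
import pickle;pickle.dump(c,open("w1.pkl","wb"))
E
```

```text
[0.53118581 0.07010407 0.40042466]
turntable [([259.3, 158.8], 0.72, [0.5334, 0.0268])]
tube [([220.7, 159.8], 0.4, [0.4746, 0.0342])]
barrel [([219.8, 164.3], 0.83, [0.4731, 0.0272])]
jar [([268.6, 196.2], 0.8, [0.5478, -0.0239])]
eyepiece [([255.7, 168.6], 0.88, [0.5277, 0.0205]), ([405.6, 65.0], 0.58, [0.7376, 0.1697])]
stand_base [([253.5, 324.7], 0.68, [0.5231, -0.2974]), ([222.1, 162.5], 0.61, [0.4721, 0.0205])]
felt_mat []
bead_dish [([218.2, 212.3], 0.95, [0.4678, -0.0517])]
```

View pics/w1.png

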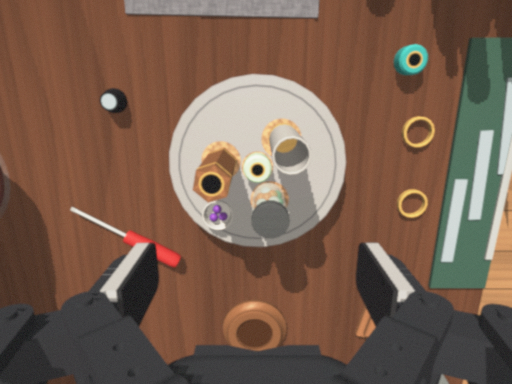

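The wrist view shows the barrel's top at (211,184), the tube rim at (290,155), the jar lid at (270,217), the eyepiece at (257,168), the dish at (217,214) and the stand at (254,327). I'll overlay outlines on an enlarged crop to refine these and confirm the eyepiece.

```bash
cat > ov.py <<'E'
from h import *
def overlay(c,im,items,box,s,name):
    x0,y0,x1,y1=box
    big=cv2.resize(im[y0:y1,x0:x1],None,fx=s,fy=s,interpolation=cv2.INTER_CUBIC)
    for (x,y,z,r,n,yaw,col) in items:
        a=np.deg2rad(yaw)+np.arange(n)*2*np.pi/n
        P=np.array([(proj(c,[x+r*np.cos(t),y+r*np.sin(t),z])-[x0,y0]+.5)*s for t in a])
        cv2.polylines(big,[np.round(P*8).astype(np.int32)],True,col,1,cv2.LINE_AA,3)
    cv2.imwrite(name,big)
E
cat > fit1.py <<'E'
from ov import *;import pickle
c=pickle.load(open("w1.pkl","rb"));im=cv2.imread("pics/w1.png")
# top centres from pixels
tube=onz(c,[290.5,155],.172);jar=onz(c,[270,217],.137);bar=onz(c,[211.5,184],.157);eye=onz(c,[257.3,168.3],.066)
print(tube,jar,bar,eye,(tube+jar+bar)/3)
for v in (tube,jar,bar): d=v[:2]-(tube+jar+bar)[:2]/3;print(np.hypot(*d),np.degrees(np.arctan2(d[1],d[0])))
g=(0,255,0);m=(255,0,255);T=[.531,.025]
it=[(*tube[:2],.172,.022,48,0,g),(*tube[:2],.042,.022,48,0,g),(*jar[:2],.137,.025,48,0,m),(*jar[:2],.042,.025,48,0,m),(*bar[:2],.157,.02425,6,30,g),(*bar[:2],.042,.02425,6,30,g),(*eye[:2],.063,.021,48,0,m),(*T,.04,.135,90,0,(255,0,0))]
overlay(c,im,it,(160,65,355,255),3,"pics/f1.png")
E
python3 fit1.py
```

```text
[0.56723787 0.06794387 0.172     ] [ 0.54660268 -0.02054637  0.137     ] [0.47553956 0.02969892 0.157     ] [0.53013073 0.02681712 0.066     ] [0.52979337 0.02569881 0.15533333]
0.056451183155581175 48.44737719219317
0.04920537555340742 -70.02468630469353
0.05440107061656737 175.78323522453732
```

View pics/f1.png

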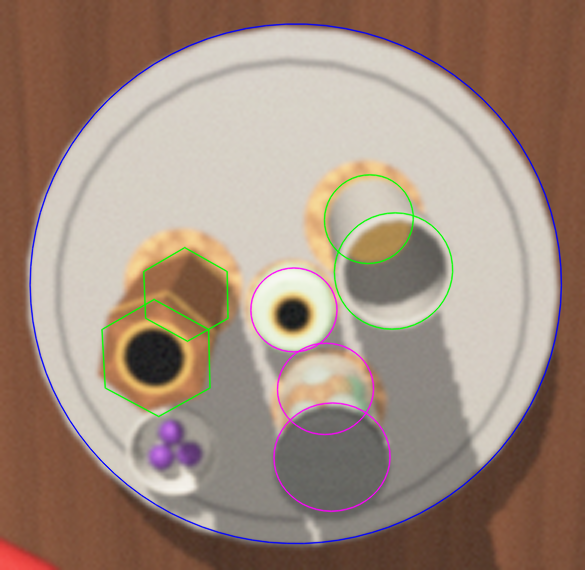

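The crop confirms the pale jade piece with its dark hole at the turntable's centre (257,168); the look-alikes are turquoise at (411,59) here and pink elsewhere. Tube and jar outlines fit, and the barrel is rotated about -10°. Next is the mat geometry and the first moves.

Run:
```python
from h import *;import pickle
c=pickle.load(open("w1.pkl","rb"))
for p in [(127,14),(318,18)]: print(onz(c,p,.003))
c=ctrl.calibration("scene")
for p in [(340,155),(395,153),(420,213),(370,215)]: print(onz(c,p,.003))
c=pickle.load(open("w1.pkl","rb"))
print(onz(c,[210.7,183.6],.157), onz(c,[254,327],.0235))
print(to(.567,.068,.25,48))
```

```text
[0.34087736 0.24146888 0.003     ]
[0.6182337  0.23621787 0.003     ]
[0.3472242  0.24618453 0.003     ]
[0.34079464 0.39846494 0.003     ]
[0.61317237 0.36840491 0.003     ]
[0.61633059 0.25444244 0.003     ]
[0.47460448 0.03019519 0.157     ] [ 0.52426837 -0.28336905  0.0235    ]
([-0.6, 3.71, 15.16], [0.001, 0.0, -0.831])
```

```bash
python3 -m handwheel '[[[-0.1,0.8,3],[0,0,-0.17]],[[-0.2,1.6,6],[0,0,-0.34]],[[-0.4,2.4,9],[0,0,-0.51]],[[-0.5,3.1,12],[0,0,-0.68]],[[-0.6,3.7,15.1],[0,0,-0.83]]]' >/dev/null
python3 -m handwheel '[[[0,0,0],[0,0,0]]]' >/dev/null
python3 - <<'E'
from h import *
print(to(.567,.068,.125,48))
c=ctrl.calibration("wrist");cv2.imwrite("pics/w2.png",ctrl.get_image("wrist"))
for q in ["tube"]:
    print(q,[(np.round(d["position"],1).tolist(),round(d["score"],2),onz(c,d["position"],.042)[:2].round(4).tolist()) for d in ctrl.landmark_of("wrist",q)][:3])
from ov import *
im=cv2.imread("pics/w2.png")
g=(0,255,0);m=(255,0,255)
it=[(.567,.068,.172,.022,48,0,g),(.567,.068,.042,.022,48,0,g),(.5466,-.0205,.137,.025,48,0,m),(.4746,.0302,.157,.02425,6,20,g),(.5301,.0268,.063,.021,48,0,m)]
overlay(c,im,it,(0,0,512,384),1.5,"pics/f2.png")
E
```

```text
([-0.13, 0.2, 12.2], [-0.004, -0.005, -0.003])
tube [([261.1, 158.3], 0.59, [0.5666, 0.0701]), ([184.4, 203.2], 0.5, [0.5475, -0.0255])]
```

View pics/f2.png

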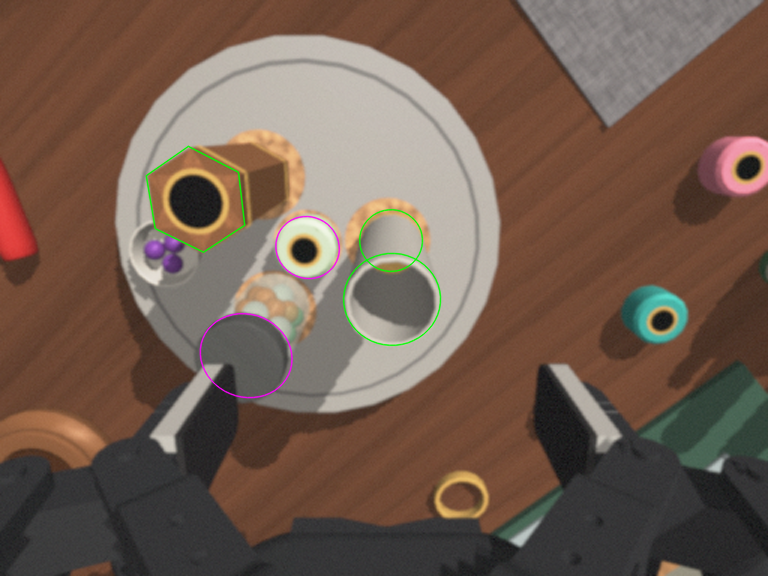

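The overlays fit all the parts within about a millimetre, so I'll descend and grip the tube.

```bash
python3 -m handwheel '[[[0,0.2,3],[0,0,0]],[[-0.1,0.2,6],[0,0,0]],[[-0.1,0.2,9.2],[0,0,0]],[[-0.1,0.2,12.2],[0,0,0]],[[-0.1,0.2,12.2],[0,0,0]]]'
python3 -m handwheel '[[[0,0,0],[0,0,0]],[[0,0,0],[0,0,0]],[[0,0,0],[0,0,0]],[[0,0,0],[0,0,0]]]' 1 50
python3 - <<'E'
from h import *
print(to(.585,.31,.1,48))
E
```

```text
t: 4.7
tool_pos: [0.5684, 0.068, 0.1277]
tool_rot: [-1.13, -2.929, 0.001]
contact_force: [0.2, -0.8, 0.9]
opening: 0.0852
grip_force: 0.0
t: 5.2
tool_pos: [0.5705, 0.0676, 0.1308]
tool_rot: [1.128, 2.929, 0.001]
contact_force: [-2.3, -0.7, 6.3]
opening: 0.0433
grip_force: 50.7
([15.19, 18.94, 3.07], [0.002, 0.003, -0.002])
```

```bash
python3 -m handwheel '[[[0,0,-2.5],[0,0,0]],[[0,0,-6],[0,0,0]],[[3,3.8,-6],[0,0,0]],[[6,7.6,-6],[0,0,0]],[[9,11.4,-6],[0,0,0]]]' | head -2
python3 -m handwheel '[[[3.1,3.8,0],[0,0,0]],[[6.2,7.5,0],[0,0,0]],[[6.2,7.5,0],[0,0,0]],[[6.2,7.5,0],[0,0,0]]]'
python3 - <<'E'
from h import *
print(to(.585,.31,.094,48))
E
```

```text
t: 5.82
tool_pos: [0.5789, 0.2141, 0.1884]
t: 6.32
tool_pos: [0.583, 0.3097, 0.1879]
tool_rot: [-1.129, -2.932, 0.001]
contact_force: [-0.1, 0.3, -1.7]
opening: 0.0428
grip_force: 51.9
([-0.13, 0.16, 9.39], [-0.001, 0.0, -0.002])
```

```bash
python3 -m handwheel '[[[0,0,3],[0,0,0]],[[0,0,6],[0,0,0]],[[0,0,8.2],[0,0,0]],[[0,0,9.1],[0,0,0]],[[0,0,9.1],[0,0,0]]]'
python3 -m handwheel '[[[0,0,0.2],[0,0,0]],[[0,0,0.4],[0,0,0]],[[0,0,0.4],[0,0,0]]]'
```

```text
t: 6.95
tool_pos: [0.5833, 0.3095, 0.097]
tool_rot: [-1.13, -2.931, 0.001]
contact_force: [-1.0, 0.3, -2.0]
opening: 0.0427
grip_force: 51.9
t: 7.32
tool_pos: [0.5835, 0.3101, 0.0937]
tool_rot: [1.129, 2.931, 0.001]
contact_force: [-0.1, -0.1, -1.9]
opening: 0.0425
grip_force: 51.9
```

```bash
for i in 1 2; do python3 -m handwheel '[[[0,0,0.1],[0,0,0]],[[0,0,0.1],[0,0,0]]]' | sed -n '2p;4p'; done
```

```text
tool_pos: [0.5832, 0.31, 0.0923]
contact_force: [0.7, 0.4, -1.7]
tool_pos: [0.5834, 0.31, 0.0919]
contact_force: [-0.7, -0.6, 1.7]
```

```bash
python3 -m handwheel '[[[0,0,0],[0,0,0]],[[0,0,0],[0,0,0]],[[0,0,0],[0,0,0]],[[0,0,-4],[0,0,0]],[[0,0,-9],[0,0,0]]]' -1 | sed -n '2p;4,6p'
python3 -m handwheel '[[[0,0,-4],[0,0,0]],[[0,0,-8],[0,0,0]],[[0,0,-8],[0,0,0]]]' | sed -n '2p;4,6p'
python3 - <<'E'
from h import *
print(to(.4746,.0302,.22,-10))
E
```

```text
tool_pos: [0.5822, 0.3095, 0.1803]
contact_force: [0.5, 0.9, 0.4]
opening: 0.0855
grip_force: 0.0
tool_pos: [0.5853, 0.3108, 0.2669]
contact_force: [-0.9, 0.1, 0.6]
opening: 0.0856
grip_force: 0.0
([-10.59, -28.28, 4.5], [0.01, -0.0, 1.01])
```

```bash
python3 -m handwheel '[[[-2,-5.4,0],[0,0,0.17]],[[-4,-10.8,0],[0,0,0.34]],[[-6,-16.2,1],[0,0,0.51]],[[-8,-21.6,2],[0,0,0.68]],[[-10,-27,3],[0,0,0.85]]]' | sed -n '2p'
python3 - <<'E'
from h import *
print(to(.4746,.0302,.22,-10))
E
```

```text
tool_pos: [0.4749, 0.0412, 0.2296]
([-1.1, -0.01, 0.96], [-0.001, 0.0, 0.155])
```

```bash
python3 -m handwheel '[[[-1.1,0,1],[0,0,0.155]],[[-1.1,0,4],[0,0,0.155]],[[-1.1,0,7],[0,0,0.155]],[[-1.1,0,10],[0,0,0.155]],[[-1.1,0,11.8],[0,0,0.155]]]' | sed -n '2,4p'
python3 -m handwheel '[[[0,0,0],[0,0,0]],[[0,0,0],[0,0,0]],[[0,0,0],[0,0,0]],[[0,0,0],[0,0,0]],[[0,0,0],[0,0,0]]]' 1 50
python3 - <<'E'
from h import *
print(to(.4746,.0302,.18,-10))
print(to(.48,.31,.18,-10))
E
```

```text
tool_pos: [0.4745, 0.0318, 0.1104]
tool_rot: [-2.399, -2.024, 0.004]
contact_force: [0.6, 0.7, 0.6]
t: 10.7
tool_pos: [0.4773, 0.0316, 0.1149]
tool_rot: [2.4, 2.024, 0.003]
contact_force: [-0.2, 0.2, 5.1]
opening: 0.0419
grip_force: 50.7
([-0.18, -0.22, -6.51], [0.003, -0.0, 0.005])
([27.49, -4.41, -6.51], [0.003, -0.0, 0.005])
```

```bash
python3 -m handwheel '[[[0,0,-2.5],[0,0,0]],[[0,0,-6],[0,0,0]],[[5,-0.8,-6],[0,0,0]],[[10,-1.6,-6],[0,0,0]],[[15,-2.4,-6],[0,0,0]]]' | sed -n '2p'
python3 -m handwheel '[[[5,-0.8,0],[0,0,0]],[[10,-1.6,0],[0,0,0]],[[12.5,-2,0],[0,0,0]],[[12.5,-2,0],[0,0,0]],[[12.5,-2,0],[0,0,0]]]' | sed -n '2p'
python3 - <<'E'
from h import *
print(to(.48,.31,.076,-10))
E
```

```text
tool_pos: [0.4773, 0.1849, 0.1728]
tool_pos: [0.4788, 0.3094, 0.1726]
([0.09, 0.11, 9.66], [-0.001, 0.001, 0.005])
```

```bash
python3 -m handwheel '[[[0,0,3],[0,0,0]],[[0,0,6],[0,0,0]],[[0,0,8.5],[0,0,0]],[[0,0,9.4],[0,0,0]],[[0,0,9.5],[0,0,0]]]' | sed -n '2p;4p'
for i in 1 2 3 ; do python3 -m handwheel '[[[0,0,0.1],[0,0,0]],[[0,0,0.1],[0,0,0]]]' | sed -n '2p;4p'; done
```

```text
tool_pos: [0.4792, 0.3094, 0.0781]
contact_force: [0.1, -0.4, -0.8]
tool_pos: [0.48, 0.3104, 0.0786]
contact_force: [0.6, -0.6, -1.2]
tool_pos: [0.4793, 0.3103, 0.0765]
contact_force: [0.1, 0.0, -1.6]
tool_pos: [0.4794, 0.3103, 0.076]
contact_force: [-2.0, -1.5, 3.1]
```

```bash
python3 -m handwheel '[[[0,0,0],[0,0,0]],[[0,0,0],[0,0,0]],[[0,0,0],[0,0,0]],[[0,0,-4],[0,0,0]],[[0,0,-9],[0,0,0]]]' -1 | sed -n '2p;4,6p'
python3 -m handwheel '[[[0,0,-3],[0,0,0]],[[0,0,-6],[0,0,0]],[[0,0,-6],[0,0,0]]]' | sed -n '2p'
python3 - <<'E'
from h import *
print(to(.5466,-.0205,.2,-70))
E
```

```text
tool_pos: [0.4781, 0.3096, 0.1645]
contact_force: [0.7, 0.4, -0.1]
opening: 0.0854
grip_force: 0.0
tool_pos: [0.4808, 0.3109, 0.2286]
([-31.56, 12.06, 2.81], [0.003, -0.006, 1.052])
```

```bash
python3 -m handwheel '[[[-5.5,2.1,0],[0,0,0.17]],[[-11,4.2,0],[0,0,0.34]],[[-16.5,6.3,0],[0,0,0.51]],[[-22,8.4,0],[0,0,0.68]],[[-27.5,10.5,1],[0,0,0.85]]]' | sed -n '2p'
python3 - <<'E'
from h import *
print(to(.5466,-.0205,.2,-70))
E
```

```text
tool_pos: [0.5363, 0.0195, 0.2143]
([-1.19, 3.96, 1.43], [-0.0, 0.0, 0.197])
```

```bash
python3 -m handwheel '[[[-0.6,2,0.7],[0,0,0.1]],[[-1.2,4,1.4],[0,0,0.2]],[[-1.2,4,1.4],[0,0,0.2]]]' | sed -n '2p'
python3 - <<'E'
from ov import *
c=ctrl.calibration("wrist");im=ctrl.get_image("wrist")
print(to(.5466,-.0205,.092,-70))
g=(0,255,0);m=(255,0,255)
overlay(c,im,[(.5466,-.0205,.137,.025,48,0,m),(.5466,-.0205,.042,.025,48,0,m),(.5301,.0268,.063,.021,48,0,m),(.531,.025,.042,.024,48,0,g)],(0,0,512,384),1.5,"pics/f3.png")
E
```

```text
tool_pos: [0.546, -0.0199, 0.1987]
([0.02, 0.17, 10.74], [-0.002, 0.003, 0.003])
```

View pics/f3.png

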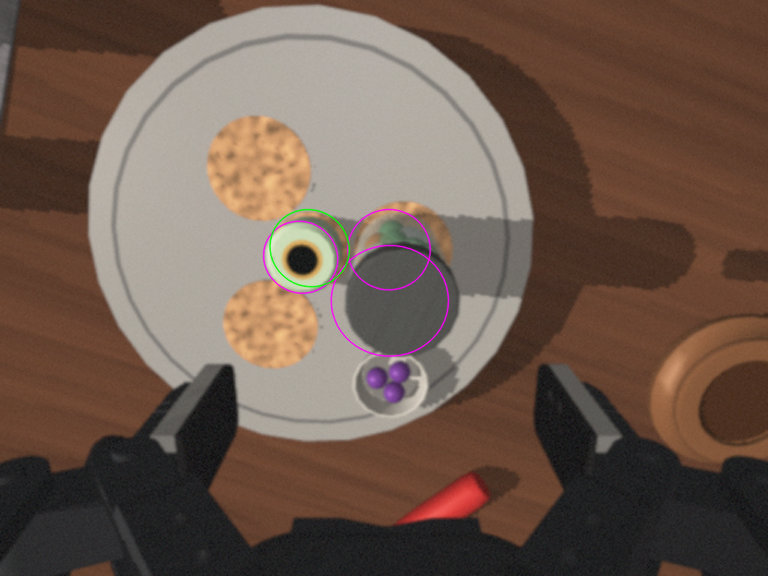

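Run:
```python
from ov import *
c=ctrl.calibration("wrist")
f=lambda x,y:(x/1.5-.5,y/1.5-.5)
P=[onz(c,f(259,167),.042)[:2],onz(c,f(271,323),.042)[:2]]
print("pads",P); d=P[0]-P[1]; mid=(P[0]+P[1])/2; n=np.array([d[1],-d[0]])/np.hypot(*d)
print("dist",np.hypot(*d),"centre",mid+n*.028,"jarpad",mid+n*.084)
print("lid now",onz(c,f(402,300),.137)[:2],"eye",onz(c,f(302,259),.066)[:2])
a=cv2.imread("pics/scene0.png");b=ctrl.get_image("scene");cv2.imwrite("pics/scene1.png",b)
s=ctrl.get_image("side");cv2.imwrite("pics/side1.png",s)
cb=np.hstack([cv2.resize(x[130:215,200:330],None,fx=3,fy=3,interpolation=cv2.INTER_CUBIC) for x in (a,b)])
cs=np.hstack([cv2.resize(x[165:255,240:350],None,fx=3.5,fy=3.5,interpolation=cv2.INTER_CUBIC) for x in (cv2.imread("pics/side0.png"),s)])
cs=cv2.resize(cs,(780,int(cs.shape[0]*780/cs.shape[1])))
cv2.imwrite("pics/cmp.png",np.vstack([cb,cs]))
```

```text
pads [array([0.567339  , 0.06790472]), array([0.47649652, 0.03388509])]
dist 0.0970035671325868 centre [0.5317375  0.02467329] jarpad [ 0.55137697 -0.02776992]
lid now [ 0.54941857 -0.02453268] eye [0.53057797 0.02622692]
```

View pics/cmp.png

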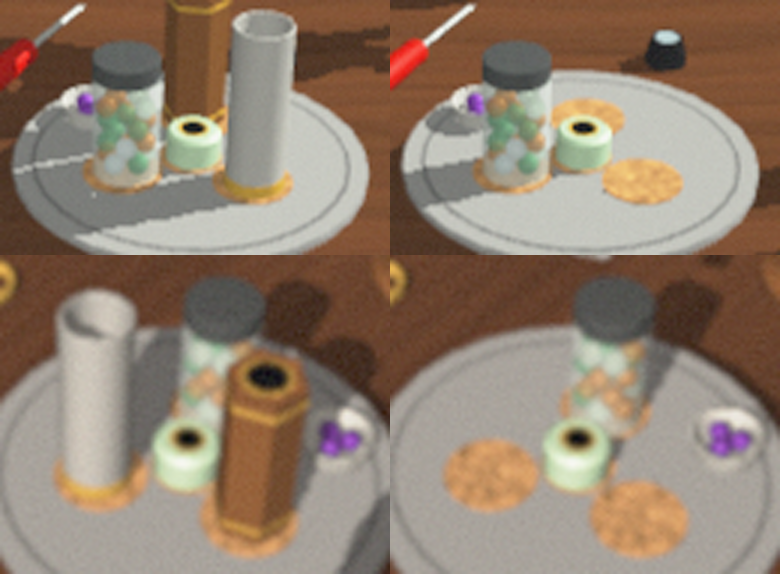

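Both cameras show that the jar hasn't moved; averaging the readings puts it at about (0.549, -0.025). Gripping it now.

```bash
python3 -m handwheel '[[[0.1,0.5,3],[0,0,0]],[[0.1,0.5,6],[0,0,0]],[[0.1,0.5,9],[0,0,0]],[[0.1,0.5,10.8],[0,0,0]],[[0.1,0.5,10.8],[0,0,0]]]' | sed -n '2,4p'
python3 -m handwheel '[[[0,0,0],[0,0,0]],[[0,0,0],[0,0,0]],[[0,0,0],[0,0,0]],[[0,0,0],[0,0,0]],[[0,0,0],[0,0,0]]]' 1 50
python3 - <<'E'
from h import *
print(to(.375,.31,.18,-70))
E
```

```text
tool_pos: [0.5487, -0.0226, 0.092]
tool_rot: [-3.092, -0.551, 0.004]
contact_force: [-0.9, 0.3, 0.7]
t: 16.73
tool_pos: [0.551, -0.0237, 0.0952]
tool_rot: [3.092, 0.549, 0.005]
contact_force: [-0.4, -0.3, 6.6]
opening: 0.0489
grip_force: 51.0
([-5.03, -37.37, -8.55], [0.002, -0.003, 0.002])
```

```bash
python3 -m handwheel '[[[0,0,-3],[0,0,0]],[[0,0,-7],[0,0,0]],[[-0.6,-5,-7],[0,0,0]],[[-1.3,-10,-7],[0,0,0]],[[-2,-15,-7],[0,0,0]]]' | sed -n '2p'
python3 -m handwheel '[[[-0.8,-5.5,0],[0,0,0]],[[-1.5,-11,0],[0,0,0]],[[-2.2,-16.5,0],[0,0,0]],[[-3,-22.4,0],[0,0,0]],[[-3,-22.4,0],[0,0,0]]]' | sed -n '2p'
python3 - <<'E'
from h import *
print(to(.375,.31,.056,-70))
E
```

```text
tool_pos: [0.478, 0.1117, 0.1626]
tool_pos: [0.3715, 0.3131, 0.1626]
([0.24, 0.42, 10.66], [-0.001, 0.002, 0.009])
```

```bash
python3 -m handwheel '[[[0.2,0.4,3],[0,0,0]],[[0.2,0.4,6],[0,0,0]],[[0.2,0.4,9],[0,0,0]],[[0.2,0.4,10.3],[0,0,0]],[[0.2,0.4,10.4],[0,0,0]]]' | sed -n '2p;4p'
for i in 1 2 3 4; do python3 -m handwheel '[[[0,0,0.1],[0,0,0]],[[0,0,0.1],[0,0,0]]]' | sed -n '2p;4p'; done
```

```text
tool_pos: [0.377, 0.3066, 0.0584]
contact_force: [0.4, -0.7, -1.4]
tool_pos: [0.3782, 0.308, 0.0596]
contact_force: [-0.0, -0.5, -1.4]
tool_pos: [0.3774, 0.3077, 0.0576]
contact_force: [0.8, 0.2, -2.0]
tool_pos: [0.3773, 0.3076, 0.0563]
contact_force: [0.2, 0.6, -2.1]
tool_pos: [0.3777, 0.3077, 0.0562]
contact_force: [-2.1, -1.9, 5.4]
```

```bash
python3 -m handwheel '[[[0,0,0],[0,0,0]],[[0,0,0],[0,0,0]],[[0,0,0],[0,0,0]],[[0,0,-4],[0,0,0]],[[0,0,-9],[0,0,0]]]' -1 | sed -n '2p;4,6p'
python3 -m handwheel '[[[0,0,-3],[0,0,0]],[[0,0,-6],[0,0,0]],[[0,0,-6],[0,0,0]]]' | sed -n '2p'
python3 - <<'E'
from h import *
print(to(.5304,.0265,.12,-70))
cv2.imwrite("pics/scene2.png",ctrl.get_image("scene"))
E
```

```text
tool_pos: [0.3762, 0.3069, 0.1447]
contact_force: [0.7, 0.4, -0.1]
opening: 0.0853
grip_force: 0.0
tool_pos: [0.3788, 0.3084, 0.2083]
([4.48, 31.7, 8.82], [-0.001, -0.006, 0.002])
```

View pics/scene2.png

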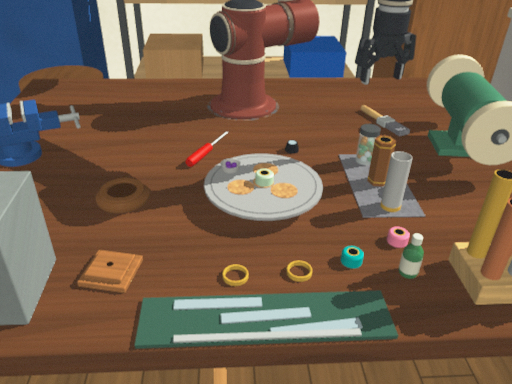

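All three parts stand on the mat, at about (368,145), (382,160) and (397,182). The eyepiece is alone at (265,178).

```bash
python3 -m handwheel '[[[0.9,6,0],[0,0,0]],[[1.8,12,0],[0,0,0]],[[2.7,18,2],[0,0,0]],[[3.6,24,4],[0,0,0]],[[4.5,30,6],[0,0,0]]]' | sed -n '2p'
python3 -m handwheel '[[[0,1.7,1],[0,0,0]],[[0,1.7,2.5],[0,0,0]],[[0,1.7,2.5],[0,0,0]]]' | sed -n '2p'
python3 - <<'E'
from h import *
print(to(.5304,.0265,.046,-70))
print([(np.round(d["position"],1).tolist(),round(d["score"],2)) for d in [0] for d in (ctrl.get_image("wrist") is not None and ctrl.landmark_of("wrist","eyepiece"))])
c=ctrl.calibration("wrist"); print(proj(c,[.5304,.0265,.042]))
E
```

```text
tool_pos: [0.5203, 0.043, 0.1438]
tool_pos: [0.5248, 0.0302, 0.1192]
([0.43, 0.56, 7.32], [-0.002, 0.004, 0.004])
[([266.6, 191.3], 0.91)]
[264.80882435 189.63978911]
```

```bash
python3 -m handwheel '[[[0.4,0.5,2],[0,0,0]],[[0.4,0.5,4],[0,0,0]],[[0.4,0.5,6],[0,0,0]],[[0.4,0.5,7.2],[0,0,0]],[[0.4,0.5,7.2],[0,0,0]]]' | sed -n '2,4p'
python3 -m handwheel '[[[0,0,0],[0,0,0]],[[0,0,0],[0,0,0]],[[0,0,0],[0,0,0]],[[0,0,0],[0,0,0]],[[0,0,0],[0,0,0]]]' 1 40
python3 -m handwheel '[[[0,0,-2],[0,0,0]],[[0,0,-5],[0,0,0]],[[0,0,-8],[0,0,0]],[[0,0,-8],[0,0,0]]]'
python3 - <<'E'
from ov import *
print(to(.523,-.301,.13,-70))
c=ctrl.calibration("wrist");im=ctrl.get_image("wrist");print([(np.round(d["position"],1).tolist(),round(d["score"],2),onz(c,d["position"],0)) for d in ctrl.landmark_of("wrist","stand_base")])
cv2.imwrite("pics/w4.png",im)
E
```

```text
tool_pos: [0.5317, 0.0262, 0.0493]
tool_rot: [-3.093, -0.551, 0.001]
contact_force: [-0.2, 0.0, 0.9]
t: 23.0
tool_pos: [0.5332, 0.0255, 0.0508]
tool_rot: [3.093, 0.549, 0.003]
contact_force: [-0.4, 1.0, 6.6]
opening: 0.0399
grip_force: 41.0
t: 23.5
tool_pos: [0.5338, 0.0253, 0.1318]
tool_rot: [3.092, 0.549, 0.007]
contact_force: [0.4, 0.1, -0.3]
opening: 0.0399
grip_force: 40.7
([-12.24, 30.27, 0.19], [0.002, -0.004, 0.002])
[]
```

View pics/w4.png

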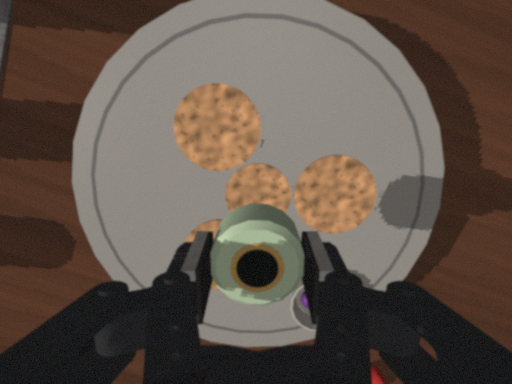

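The eyepiece is held level at (257,260). I'll move towards the stand and locate the recess on the way.

```bash
python3 -m handwheel '[[[-1.5,4.5,-2],[0,0,0]],[[-3,9,-4],[0,0,0]],[[-4.5,13.5,-6],[0,0,0]],[[-6,18,-8],[0,0,0]],[[-6,18,-8],[0,0,0]]]' |sed -n '2p'
python3 -m handwheel '[[[0,0,0],[0,0,0]]]' |sed -n '2p'
python3 - <<'E'
from ov import *
c=ctrl.calibration("wrist");im=ctrl.get_image("wrist");print([(np.round(d["position"],1).tolist(),round(d["score"],2),onz(c,d["position"],0)) for d in ctrl.landmark_of("wrist","stand_base")])
g=(0,255,0)
x,y=.523,-.301
overlay(c,im,[(x,y,.026,.034,60,0,g),(x,y,.026,.05,60,0,g),(x,y,0,.06,60,0,(255,0,255))],(0,0,512,384),1.5,"pics/f4.png")
cv2.imwrite("pics/w5.png",im);import pickle;pickle.dump(c,open("w5.pkl","wb"))
E
```

```text
tool_pos: [0.5378, -0.1669, 0.2092]
tool_pos: [0.5368, -0.1634, 0.2071]
[]
```

View pics/f4.png

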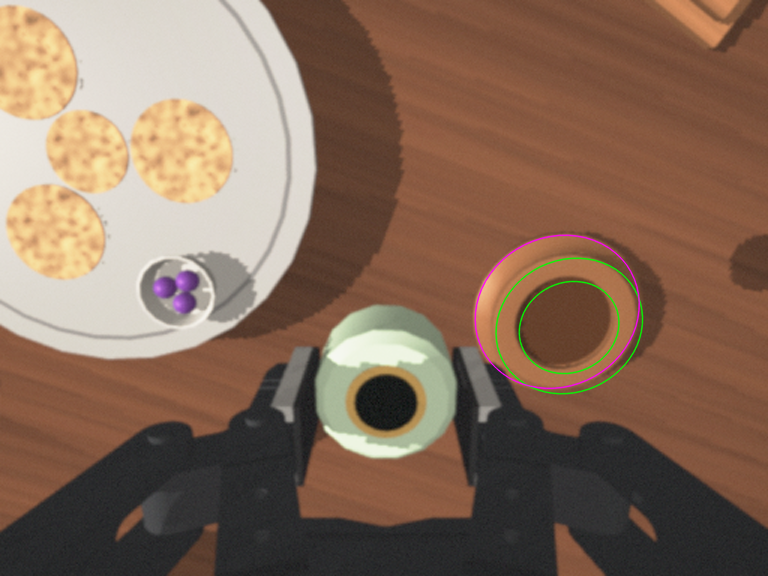

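Run:
```python
from h import *;import pickle
c=pickle.load(open("w5.pkl","rb"))
X=onz(c,(565/1.5-.5,322/1.5-.5),.026);print(X)
x=(X[0]+.523)/2+.002;y=(X[1]-.301)/2-.001
print(x,y,to(x,y,.10,-70),to(x,y,.029,-70))
```

```text
[ 0.52636885 -0.29673656  0.026     ]
0.5266844255699352 -0.299868281179698 ([-5.67, 12.55, 10.71], [-0.003, 0.002, 0.003]) ([-5.66, 12.57, 17.81], [-0.003, 0.002, 0.003])
```

```bash
python3 -m handwheel '[[[-2,4.4,2],[0,0,0]],[[-4,8.8,5],[0,0,0]],[[-5.7,12.6,8],[0,0,0]],[[-5.7,12.6,10.5],[0,0,0]],[[-5.7,12.6,10.5],[0,0,0]]]' |sed -n '2p'
python3 -m handwheel '[[[0,0,0],[0,0,0]]]' |sed -n '2p'
python3 - <<'E'
from h import *
print(to(.5267,-.2999,.031,-70))
E
```

```text
tool_pos: [0.5257, -0.2997, 0.1006]
tool_pos: [0.5282, -0.3011, 0.1051]
([-0.11, -0.17, 7.41], [0.0, -0.0, 0.004])
```

```bash
python3 -m handwheel '[[[0,0,2.5],[0,0,0]],[[0,0,5],[0,0,0]],[[0,0,6.8],[0,0,0]],[[0,0,7.1],[0,0,0]],[[0,0,7.1],[0,0,0]]]' |sed -n '2p;4p'
for i in 1 2 3 ; do python3 -m handwheel '[[[0,0,0.1],[0,0,0]],[[0,0,0.1],[0,0,0]]]' | sed -n '2p;4p'; done
```

```text
tool_pos: [0.5283, -0.3022, 0.0345]
contact_force: [-0.2, 0.2, -0.8]
tool_pos: [0.5281, -0.3024, 0.0335]
contact_force: [-0.4, -0.1, -0.5]
tool_pos: [0.5276, -0.302, 0.0316]
contact_force: [0.9, -0.1, -1.1]
tool_pos: [0.5276, -0.302, 0.0304]
contact_force: [-0.1, -0.8, -0.7]
```

```bash
for i in 1 2 3; do python3 -m handwheel '[[[0,0,0.1],[0,0,0]],[[0,0,0.1],[0,0,0]]]' | sed -n '2p;4p'; done
```

```text
tool_pos: [0.5276, -0.302, 0.0295]
contact_force: [0.0, -0.1, -0.7]
tool_pos: [0.5278, -0.3021, 0.0289]
contact_force: [-0.9, 0.1, 0.8]
tool_pos: [0.5278, -0.3021, 0.0288]
contact_force: [-3.3, 2.8, 6.6]
```

Contact came at the predicted height, so I'll release, rise and check.

```bash
python3 -m handwheel '[[[0,0,0],[0,0,0]],[[0,0,0],[0,0,0]],[[0,0,0],[0,0,0]],[[0,0,-4],[0,0,0]],[[0,0,-9],[0,0,0]]]' -1 | sed -n '2p;4,6p'
python3 -m handwheel '[[[0,0,-5],[0,0,0]],[[0,0,-10],[0,0,0]],[[0,0,-13],[0,0,0]],[[0,0,-13],[0,0,0]]]' | sed -n '2p'
python3 - <<'E'
from ov import *
c=ctrl.calibration("wrist");im=ctrl.get_image("wrist")
cv2.imwrite("pics/w6.png",im[80:300,130:400])
print(to(.3777,.3077,.21,-70),to(.44,.05,.26,-70))
E
```

```text
tool_pos: [0.5266, -0.3012, 0.1166]
contact_force: [0.3, -0.4, 0.9]
opening: 0.0857
grip_force: 0.0
tool_pos: [0.5291, -0.3031, 0.2514]
([6.87, -62.46, 3.74], [0.002, -0.001, 0.002]) ([3.85, -36.11, -1.21], [0.002, -0.001, 0.002])
```

View pics/w6.png

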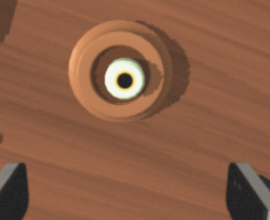

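The crop shows the eyepiece seated level in the recess at crop pixel (124,79). I'll go back for the jar.

```bash
python3 -m handwheel '[[[0.7,-6.2,0],[0,0,0]],[[1.4,-12.4,0],[0,0,0]],[[2.1,-18.6,0],[0,0,0]],[[2.7,-24.8,0],[0,0,0]],[[3.4,-31,0],[0,0,0]]]' |sed -n '2p'
python3 -m handwheel '[[[0.7,-6.2,0],[0,0,0]],[[1.4,-12.4,0],[0,0,0]],[[2.1,-18.6,0],[0,0,0]],[[2.7,-24.8,0],[0,0,0]],[[3.4,-31,2],[0,0,0]]]' |sed -n '2p'
python3 -m handwheel '[[[0,0,0],[0,0,0]],[[0,0,0],[0,0,0]]]' |sed -n '2p'
python3 - <<'E'
from h import *
print(to(.3777,.3077,.056,-70))
E
```

```text
tool_pos: [0.4511, 0.0026, 0.2447]
tool_pos: [0.3779, 0.3027, 0.2275]
tool_pos: [0.378, 0.3002, 0.2264]
([0.29, -0.73, 17.04], [0.001, 0.004, 0.003])
```

```bash
python3 -m handwheel '[[[0.2,-0.6,4],[0,0,0]],[[0.2,-0.6,8],[0,0,0]],[[0.2,-0.6,12],[0,0,0]],[[0.2,-0.6,15],[0,0,0]],[[0.2,-0.6,17],[0,0,0]]]' |sed -n '2p;4p'
python3 -m handwheel '[[[0,0,0],[0,0,0]],[[0,0,0],[0,0,0]],[[0,0,0],[0,0,0]],[[0,0,0],[0,0,0]],[[0,0,0],[0,0,0]]]' 1 50
python3 - <<'E'
from h import *
print(to(.55,-.0235,.165,-70))
E
```

```text
tool_pos: [0.3786, 0.3048, 0.0565]
contact_force: [-0.5, 0.1, 0.2]
t: 31.25
tool_pos: [0.3797, 0.3073, 0.0598]
tool_rot: [3.093, 0.549, 0.004]
contact_force: [1.9, -1.7, 3.7]
opening: 0.0491
grip_force: 52.3
([4.62, 36.93, -10.49], [0.0, -0.002, 0.003])
```

```bash
python3 -m handwheel '[[[0,0,-4],[0,0,0]],[[0,0,-9],[0,0,0]],[[0.7,5.5,-11],[0,0,0]],[[1.4,11,-11],[0,0,0]],[[2.1,16.5,-11],[0,0,0]]]' |sed -n '2p'
python3 -m handwheel '[[[0.7,5.5,0],[0,0,0]],[[1.4,11,0],[0,0,0]],[[2.1,16.5,0],[0,0,0]],[[2.6,20.4,0],[0,0,0]],[[2.6,20.4,0],[0,0,0]]]' |sed -n '2p'
python3 -m handwheel '[[[0,0,0],[0,0,0]],[[0,0,0],[0,0,0]]]' |sed -n '2p'
python3 - <<'E'
from h import *
print(to(.5515,-.0235,.0988,-70))
E
```

```text
tool_pos: [0.4553, 0.1583, 0.1685]
tool_pos: [0.5501, -0.0252, 0.1678]
tool_pos: [0.5491, -0.0221, 0.1681]
([0.18, 0.22, 6.93], [-0.001, 0.001, 0.004])
```

```bash
python3 -m handwheel '[[[0.1,0.1,2.5],[0,0,0]],[[0.2,0.1,5],[0,0,0]],[[0.2,0.1,6.3],[0,0,0]],[[0.2,0.1,6.6],[0,0,0]],[[0.2,0.1,6.6],[0,0,0]]]' |sed -n '2p;4p'
for i in 1 2 3 4; do python3 -m handwheel '[[[0,0,0.1],[0,0,0]],[[0,0,0.1],[0,0,0]]]' | sed -n '2p;4p'; done
```

```text
tool_pos: [0.5524, -0.0233, 0.1032]
contact_force: [0.1, 0.1, -1.4]
tool_pos: [0.5524, -0.0236, 0.1023]
contact_force: [-1.0, -0.5, -1.2]
tool_pos: [0.5519, -0.0235, 0.1005]
contact_force: [-0.2, 0.2, -1.2]
tool_pos: [0.5519, -0.0235, 0.0993]
contact_force: [0.6, -0.0, -2.5]
tool_pos: [0.5521, -0.0235, 0.0989]
contact_force: [-1.4, 0.7, 1.5]
```

Contact. Release, then on to the barrel.

```bash
python3 -m handwheel '[[[0,0,0],[0,0,0]],[[0,0,0],[0,0,0]],[[0,0,0],[0,0,0]],[[0,0,-4],[0,0,0]],[[0,0,-9],[0,0,0]]]' -1 | sed -n '2p;4,6p'
python3 -m handwheel '[[[0,0,-3],[0,0,0]],[[0,0,-5],[0,0,0]],[[0,0,-5],[0,0,0]]]' | sed -n '2p'
python3 - <<'E'
from h import *
print(to(.4794,.3103,.2,-10))
E
```

```text
tool_pos: [0.5509, -0.0233, 0.1879]
contact_force: [1.3, -0.1, 0.7]
opening: 0.0857
grip_force: 0.0
tool_pos: [0.5527, -0.0236, 0.24]
([4.6, -33.88, 3.96], [0.003, -0.001, -1.045])
```

```bash
python3 -m handwheel '[[[0.7,-5.5,0],[0,0,-0.17]],[[1.5,-11,0],[0,0,-0.34]],[[2.2,-16.5,0],[0,0,-0.51]],[[3,-22,0],[0,0,-0.68]],[[3.8,-27.5,0],[0,0,-0.85]]]' |sed -n '2p'
python3 - <<'E'
from h import *
print(to(.4794,.3103,.2,-10))
E
```

```text
tool_pos: [0.4915, 0.2491, 0.236]
([5.3, -3.3, 3.59], [-0.003, 0.002, -0.189])
```

```bash
python3 -m handwheel '[[[2.6,-1.6,1],[0,0,-0.1]],[[5.3,-3.3,3],[0,0,-0.19]],[[5.3,-3.3,3],[0,0,-0.19]],[[5.3,-3.3,3],[0,0,-0.19]]]' |sed -n '2p'
python3 - <<'E'
from h import *
print(to(.4794,.3103,.073,-10))
E
```

```text
tool_pos: [0.481, 0.3085, 0.2072]
([0.17, -0.17, 13.42], [-0.002, 0.002, -0.006])
```

```bash
python3 -m handwheel '[[[0.1,-0.1,4],[0,0,0]],[[0.1,-0.1,8],[0,0,0]],[[0.1,-0.1,11],[0,0,0]],[[0.1,-0.1,13.3],[0,0,0]],[[0.1,-0.1,13.3],[0,0,0]]]' |sed -n '2p;4p'
python3 -m handwheel '[[[0,0,0],[0,0,0]],[[0,0,0],[0,0,0]],[[0,0,0],[0,0,0]],[[0,0,0],[0,0,0]],[[0,0,0],[0,0,0]]]' 1 50
python3 - <<'E'
from h import *
print(to(.4765,.0318,.18,-10))
E
```

```text
tool_pos: [0.4797, 0.3086, 0.0737]
contact_force: [-0.0, -0.3, -0.0]
t: 37.75
tool_pos: [0.4814, 0.3108, 0.0773]
tool_rot: [2.411, 2.013, 0.003]
contact_force: [-1.7, -0.9, 5.8]
opening: 0.0416
grip_force: 50.5
([-27.53, 4.51, -10.3], [0.002, -0.001, -0.005])
```

```bash
python3 -m handwheel '[[[0,0,-5],[0,0,0]],[[0,0,-10],[0,0,0]],[[-5,0.8,-10],[0,0,0]],[[-10,1.6,-10],[0,0,0]],[[-15,2.4,-10],[0,0,0]]]' |sed -n '2p'
python3 -m handwheel '[[[-5,0.8,0],[0,0,0]],[[-10,1.7,0],[0,0,0]],[[-12.5,2.1,0],[0,0,0]],[[-12.5,2.1,0],[0,0,0]],[[-12.5,2.1,0],[0,0,0]]]' |sed -n '2p'
python3 - <<'E'
from h import *
print(to(.4765,.0318,.1163,-10))
E
```

```text
tool_pos: [0.477, 0.1571, 0.1754]
tool_pos: [0.4756, 0.0322, 0.1753]
([-0.03, 0.09, 5.9], [-0.0, -0.0, -0.005])
```

```bash
python3 -m handwheel '[[[0,0.1,2],[0,0,0]],[[0,0.1,4],[0,0,0]],[[0,0.1,5.3],[0,0,0]],[[0,0.1,5.7],[0,0,0]],[[0,0.1,5.7],[0,0,0]]]' |sed -n '2p;4p'
for i in 1 2 3 4; do python3 -m handwheel '[[[0,0,0.1],[0,0,0]],[[0,0,0.1],[0,0,0]]]' | sed -n '2p;4p'; done
```

```text
tool_pos: [0.4769, 0.0318, 0.1187]
contact_force: [-0.4, 0.3, -1.7]
tool_pos: [0.4772, 0.0314, 0.1182]
contact_force: [0.2, 0.4, -1.0]
tool_pos: [0.4768, 0.0314, 0.1166]
contact_force: [0.9, 0.3, -0.9]
tool_pos: [0.4769, 0.0314, 0.1163]
contact_force: [-3.7, 0.6, 4.9]
tool_pos: [0.477, 0.0314, 0.1163]
contact_force: [-5.1, 0.8, 10.8]
```

```bash
python3 -m handwheel '[[[0,0,-0.1],[0,0,0]],[[0,0,-0.1],[0,0,0]]]' | sed -n '2p;4p'
python3 -m handwheel '[[[0,0,0],[0,0,0]],[[0,0,0],[0,0,0]],[[0,0,0],[0,0,0]],[[0,0,-4],[0,0,0]],[[0,0,-9],[0,0,0]]]' -1 | sed -n '2p;4,6p'
python3 -m handwheel '[[[0,0,-2],[0,0,0]],[[0,0,-3],[0,0,0]],[[0,0,-3],[0,0,0]]]' | sed -n '2p'
python3 - <<'E'
from h import *
print(to(.5834,.31,.22,48))
E
```

```text
tool_pos: [0.4769, 0.0314, 0.1163]
contact_force: [-3.1, 0.2, 6.4]
tool_pos: [0.4757, 0.0315, 0.2048]
contact_force: [0.7, -0.4, 0.4]
opening: 0.0854
grip_force: 0.0
tool_pos: [0.4765, 0.0315, 0.2348]
([29.31, 5.54, 1.47], [-0.001, -0.0, -1.017])
```

```bash
python3 -m handwheel '[[[5,1,0],[0,0,-0.17]],[[10,2,0],[0,0,-0.34]],[[15,3,0],[0,0,-0.51]],[[20,4,0],[0,0,-0.68]],[[25,4.8,0],[0,0,-0.85]]]' |sed -n '2p'
python3 -m handwheel '[[[0,0,0],[0,0,-0.165]],[[0,0,0],[0,0,-0.165]]]' |sed -n '2p'
python3 - <<'E'
from h import *
print(to(.5834,.31,.16,48))
E
```

```text
tool_pos: [0.5681, 0.2701, 0.2325]
tool_pos: [0.5676, 0.2691, 0.2326]
([1.56, 4.12, 7.24], [-0.004, -0.002, -0.003])
```

```bash
python3 -m handwheel '[[[0.8,2,2],[0,0,0]],[[1.5,4,5],[0,0,0]],[[1.5,4,5],[0,0,0]],[[1.5,4,5],[0,0,0]]]' |sed -n '2p'
python3 - <<'E'
from h import *
print(to(.5834,.31,.089,48))
E
```

```text
tool_pos: [0.5842, 0.3078, 0.1857]
([0.21, 0.11, 9.67], [-0.001, 0.0, -0.004])
```

```bash
python3 -m handwheel '[[[0.1,0.1,3],[0,0,0]],[[0.1,0.1,6],[0,0,0]],[[0.1,0.1,8.5],[0,0,0]],[[0.1,0.1,9.6],[0,0,0]],[[0.1,0.1,9.6],[0,0,0]]]' |sed -n '2p;4p'
python3 -m handwheel '[[[0,0,0],[0,0,0]],[[0,0,0],[0,0,0]],[[0,0,0],[0,0,0]],[[0,0,0],[0,0,0]],[[0,0,0],[0,0,0]]]' 1 50
python3 - <<'E'
from h import *
print(to(.5695,.0677,.19,48))
E
```

```text
tool_pos: [0.5844, 0.3096, 0.09]
contact_force: [-0.3, 0.1, 0.1]
t: 44.5
tool_pos: [0.5848, 0.31, 0.0911]
tool_rot: [1.129, 2.931, 0.0]
contact_force: [-1.2, -1.3, 6.0]
opening: 0.0429
grip_force: 50.7
([-15.13, -18.99, -9.88], [0.001, 0.001, -0.002])
```

```bash
python3 -m handwheel '[[[0,0,-4],[0,0,0]],[[0,0,-9],[0,0,0]],[[-3,-3.8,-9.5],[0,0,0]],[[-6,-7.6,-9.5],[0,0,0]],[[-9,-11.4,-9.5],[0,0,0]]]' |sed -n '2p'
python3 -m handwheel '[[[-3.1,-3.8,0],[0,0,0]],[[-6.1,-7.6,0],[0,0,0]],[[-6.1,-7.6,0],[0,0,0]],[[-6.1,-7.6,0],[0,0,0]],[[-6.1,-7.6,0],[0,0,0]]]' |sed -n '2p'
python3 - <<'E'
from h import *
print(to(.5695,.0677,.130,48))
E
```

```text
tool_pos: [0.574, 0.1639, 0.1841]
tool_pos: [0.5687, 0.0689, 0.1843]
([-0.14, -0.04, 5.43], [0.0, -0.0, -0.001])
```

```bash
python3 -m handwheel '[[[-0.1,0,2],[0,0,0]],[[-0.1,0,4],[0,0,0]],[[-0.1,0,5],[0,0,0]],[[-0.1,0,5.2],[0,0,0]],[[-0.1,0,5.2],[0,0,0]]]' |sed -n '2p;4p'
for i in 1 2 3; do python3 -m handwheel '[[[0,0,0.1],[0,0,0]],[[0,0,0.1],[0,0,0]]]' | sed -n '2p;4p'; done
```

```text
tool_pos: [0.5697, 0.0671, 0.1326]
contact_force: [-0.2, 0.6, -1.3]
tool_pos: [0.5698, 0.0671, 0.132]
contact_force: [0.8, 0.3, -0.9]
tool_pos: [0.5695, 0.0671, 0.1305]
contact_force: [0.1, -0.3, -1.0]
tool_pos: [0.5698, 0.0671, 0.1302]
contact_force: [-1.2, -1.0, 2.2]
```

```bash
python3 -m handwheel '[[[0,0,0],[0,0,0]],[[0,0,0],[0,0,0]],[[0,0,0],[0,0,0]],[[0,0,-4],[0,0,0]],[[0,0,-9],[0,0,0]]]' -1 | sed -n '2p;4,6p'
python3 -m handwheel '[[[0,0,-4],[0,0,0]],[[0,0,-8],[0,0,0]],[[2,0,-14],[0,0,0]],[[4,0,-18],[0,0,0]],[[4,0,-18],[0,0,0]]]' | sed -n '2p'
python3 - <<'E'
from ov import *
s=ctrl.get_image("side");a=ctrl.get_image("scene")
t=lambda x,b:cv2.resize(x[b[1]:b[3],b[0]:b[2]],(390,255),interpolation=cv2.INTER_CUBIC)
B=(200,130,330,215);D=(240,165,350,255)
cv2.imwrite("pics/end.png",np.vstack([np.hstack([t(cv2.imread("pics/scene0.png"),B),t(a,B)]),np.hstack([t(cv2.imread("pics/side0.png"),D),t(s,D)])]))
E
```

```text
tool_pos: [0.5685, 0.0672, 0.2188]
contact_force: [1.2, -0.8, 0.1]
opening: 0.0855
grip_force: 0.0
tool_pos: [0.5406, 0.0948, 0.4053]
```

View pics/end.png

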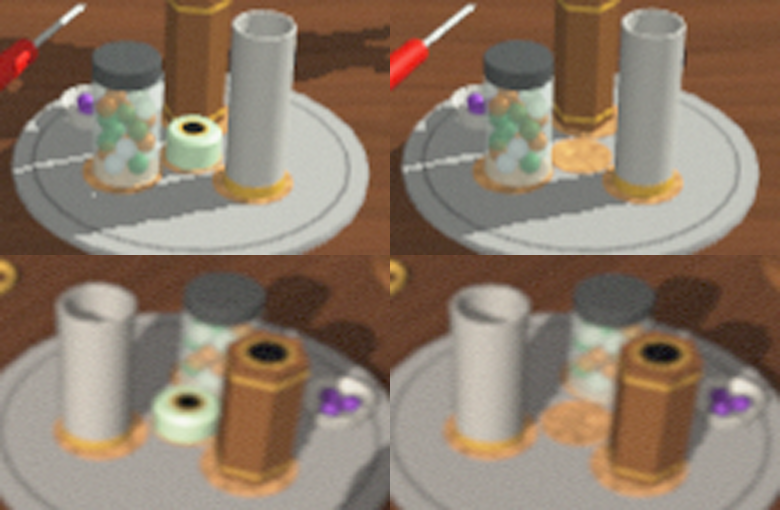

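In both views, before (left) and after (right), the tube, barrel and jar are back where they started within about 1 to 2 mm. The dish hasn't moved.

```bash
python3 -c "
from station import ctrl
print(ctrl.finish_job())"
```

```text
the job is handed in; nothing more can be done
None
```

I handed the job in, but no verdict came back: the jade eyepiece is seated flat in the stand base, the tube, barrel and jar are upright on their own pads within about 1 to 2 mm by the before/after pictures, and the bead dish hasn't moved.

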